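# Square a dot plate against made-up fixture stops and hold it

## Task

Set up the dot plate square on the fixture: lift the tooling ball that was left in the gap between the plate and the shorter stop out, and stand it upright in the empty half of the tray. Slide the brass packing block, standing, into that gap in front of the shorter stop (the only gap wide enough for it), broad face to the stop, and let go of it. Then push the plate's robot-side edge with the fingers until the plate is flush against the longer stop and, through the packer, the shorter one, and finish holding it pressed there; leave everything else where it is.

Things in the scene. Friction and masses are not known exactly. Their poses are not given: they have to be found in the camera images.
- fixture: Fixed aluminium tooling plate 220 (x) by 210 (y) by 20 mm thick with a grid of printed black hole marks (its top is smooth). Origin: centre of its underside, on the bench. +x of its frame points from the plate towards the stops, away from the robot; its top is 20 mm above the origin. It stands turned by up to 0.25 rad and its place varies. At x = +75 mm, y = +42 and -42 mm, the two stop blocks are bolted on it; which is at which side varies.
- stop_long: The longer of two dark grey stop blocks fixed on the tooling plate, 60 (x) by 44 (y) by 28 mm high, with two cap screws on top (31 mm high). Origin: on the tooling plate's top, mid-width; the flat front face, towards the dot plate (-x of its frame), lies 30 mm from the origin. Its gap to the dot plate is only 9 to 18 mm at the start.
- stop_short: The shorter dark grey stop block, 40 (x) by 44 (y) by 28 mm high, otherwise the same; its front face lies 10 mm from the origin (towards -x), so 20 mm farther back than the long stop's. Its gap to the dot plate is 29 to 38 mm at the start; the tooling ball stands in it.
- dot_plate: Reference plate 90 (x) by 130 (y) by 16 mm thick, 0.3 to 0.6 kg, dark frame, white face with black dots. Lies loose on the tooling plate, up to 2 degrees askew; slides easily, but squaring it up takes 5 to 10 N at mid-edge. Origin: centre of its underside; x, the short side, is nearly the fixture's x; the edge at -x is the one to push, with 45 mm of bare tooling plate in front of it.
- packer: Brass packing block 20 (x, thickness) by 36 (y) by 60 mm tall, about 0.36 kg, standing upright loose on the bench to the robot's right. Origin: centre of its underside. The 36 by 60 faces are the broad faces. It must stand on the tooling plate in front of the short stop, centred on it across its width to within about 10 mm.
- thin_packer: Bystander: steel packing block like the brass one but 12 mm thick (the wrong size), standing near it; the two swap places. Origin: centre of its underside. Leave it.
- tooling_ball: Tooling ball to be cleared away, about 0.1 kg: a dark round base 24 mm in diameter and 18 mm high, a thin stem 8 mm in diameter, and a white ball 24 mm in diameter on top, 72 mm tall in all. Loose, standing upright in the gap in front of the short stop. Origin: centre of its underside; the ball's centre is 60 mm above it.
- tray_free (a point): Centre of the empty half of the tray's floor, 5 mm above the bench; the tray is a fixed black open tray 170 (x) by 120 (y) by 24 mm high, walls 5 mm, with a dark blue lining, to the robot's left. The point's x runs along the tray's length, +x towards the occupied half; the tooling ball may stand within 45 mm of this point.
- spare_ball: Bystander: a second tooling ball, the same as the first, standing in the other half of the tray about 80 mm from the free half's centre. Leave it.
- caliper: Bystander: steel caliper lying flat on the drawing sheet behind the fixture; about 190 by 62 mm, 12 mm high. Leave it.
- brush: Bystander: brush, 180 mm long, lying at the far right. Leave it.
- spray_can: Bystander: white can 52 mm in diameter and 150 mm tall, standing at the left, beyond the tray. Leave it.
- bracket: Bystander: small aluminium angle bracket 70 by 36 by 45 mm on the bench at the right, close to the robot. Leave it.

How it is judged:
By the outcome, as a careful person would: the job done as asked, in the order asked, and still so for the second after the job is handed in, while the arm keeps its last pose, push and grip.
It also fails if it takes over 72 s, if anything falls off the work surface, if the arm or the gripper's body presses on something with over 40 N, if the wrist force passes 120 N, or if a joint passes its speed limit or range.

## Robot

A 6-joint arm with a two-finger parallel gripper is mounted at the origin on the work surface. World frame = base frame: x ahead of the robot, y to its left, z up, the work surface at z = 0. Lengths are in m, angles in rad, forces in N, time in s.
With the tool pointing down it reaches from about 0.225 to 0.875 m from the base axis. Payload 3.4 kg.
Tool frame: the origin (TCP) lies at the very end of the fingers, on their centre line; the grasp point (between the pads) lies 19 mm behind it; z points along the fingers, y is the direction in which the jaws open and shut (so a half turn about z gives the same grasp; the last joint's range is limited). The gripper opens to 85 mm and grips with 20 to 120 N. Pads are 22 mm wide; open, the fingers measure 114 mm over their backs; the gripper's body (76 mm by 85 mm) begins 54 mm behind the grasp point. The pads swing forward as they close: fully open they stand 13 mm farther back than shut.
Start: joints at [-1.328, 0.276, 1.505, -0, 1.361, -0.121], TCP at [0.205, -0.537, 0.231] pointing down, gripper open.
Joint ranges: [-2.89, 2.89], [-0.75, 2.08], [0.22, 2.7], [-1.18, 4.32], [0.11, 2.71], [-2.7, 2.7]. Speed limits (rad/s): [2.57, 2.57, 3.14, 3.14, 3.14, 3.14].

## Interface

Orientations are given as a unit quaternion [w, x, y, z].
In Python, from rig import get_state, get_image, camera_model, sign_off gives the robot as it stands. The module is installed in compiled form; this text tells all that it offers.
- The arm moves only by the tool drive_tool, never from a script. Its argument "motion" is text: rows parted by semicolons, each of 7 numbers parted by spaces: the turn, a rotation vector about the tool's x, y, z in degrees, then the shift along the tool's x, y, z in m, then the opening in per cent of the stroke, from 0 (shut) to 100 (fully open). In form: wx wy wz tx ty tz hand; .... A call has 1 to 12 rows; each row shifts and turns the pose as measured when the row begins, along the tool's axes as they then stand; what a row does not reach is not made up. A row lasts 1/8 s, in which the tool goes at most 62.5 mm and 10.7 degrees, less where a joint would pass 70% of its speed; a pose out of reach is approached as far as the arm can. A call is refused whole if a number of a shift passes 0.0625 or a number of a turn 10.7, either way. A call with a gripper value outside its range is refused whole. The fingers move at their own pace and stop on an object; "newtons" is the grip in N (left out, the last holds). Time passes only in rows, so rows that do not move let the fingers close. It gives the time, the measured TCP pose, the force and the opening at its end, in the units of the state.
- get_state(): the state, without advancing time (a new reading comes with each control period).
- get_image(name): name is "side" or "top" or "wrist"; returns (picture, depth): 420x560x3 uint8, red, green, blue; 420x560 float32, m along the optical axis (not along the pixel's ray), 0 where there is no reading.
- camera_model(name): a dict with "camera_matrix" (3x3 intrinsics, pixels), "D" ([k1, k2, p1, p2, k3] as OpenCV has them; the pictures are not rectified), "cam_to_world" (4x4, takes a point from camera to world coordinates); the wrist camera has in their place "T_tool_cam" (4x4, takes a point from camera to tool coordinates, whose origin is the TCP and whose axes are the flange's). Camera axes: x right, y up, looking along -z (the intrinsics and any distortion apply to the point x, -y, -z); pixel columns grow to the right and rows downward; lengths in m; the calibration is good to about 2 mm. A picture is of the moment at which its call begins: read the wrist's pose just before it. camera_model takes no time and is no camera call.
- sign_off(): hands the job in, once; it reports no verdict.
The state is a dict: "clock": time; "qpos": joint angles; "qd": joint speeds; "effort": joint torques, N m; "position": TCP position; "ee_rot": TCP orientation; "contact_force": force on the tool from outside, world axes, zero at the start; "moment": the same for the moment, N m; "width": finger opening in m.
Only numpy, scipy, OpenCV 4.12 (cv2) and the standard library are available. Lean on these libraries where they do the work, as an engineer would, in place of code of your own. Each camera call takes 0.05 s, during which the arm holds its last target.

## Working session

There is one attempt and no reset: what is moved stays moved. The work goes in short steps, Python scripts to look and compute and a tool call to move; the robot and the scene stay as the last step left them, time stands still between calls to the robot, and variables do not carry over. Pictures are saved under pics/ and viewed, and the job is handed in when it is done.

Besides the shell and the picture viewer there is one more tool, called after "Emit:" as name(argument=value, ...) on one line, values as JSON. drive_tool: Moves the arm, as the interface text tells. Its arguments: {"type":"object","properties":{"motion":{"type":"string"},"newtons":{"type":"number"}},"required":["motion"]}

```bash
mkdir -p pics; python3 - <<'E'
from rig import *
import cv2,numpy as np
print(get_state())
for n in ["side","top"]:
    p,d=get_image(n); cv2.imwrite(f"pics/{n}0.png",p[:,:,::-1]); np.savez(f"pics/{n}0.npz",p=p,d=d)
    print(camera_model(n))
print(camera_model("wrist"))
E
```

```text
{'clock': 0.0, 'qpos': array([-1.32800362e+00,  2.76603368e-01,  1.50614755e+00,  4.71326335e-06,
        1.36069695e+00, -1.20993547e-01]), 'qd': array([ 0.00037463, -0.0006445 ,  0.00011061,  0.00091722,  0.00062076,
       -0.00113283]), 'effort': array([-3.56100109e-04, -4.16778767e+01, -2.45808059e+01, -2.80398481e-04,
        1.10450661e-02,  7.78176542e-06]), 'position': array([ 0.20446446, -0.53684776,  0.23042919]), 'ee_rot': array([-9.26027311e-04,  9.83502670e-01,  1.80891230e-01, -5.41558648e-05]), 'contact_force': array([ 0.84147159, -1.12893451, -0.22410699]), 'moment': array([-0.04488473,  0.00665335, -0.00161318]), 'width': 0.08560201565993647}
{'camera_matrix': array([[403.72484923,   0.        , 282.64172887],
       [  0.        , 403.72484923, 209.95315007],
       [  0.        ,   0.        ,   1.        ]]), 'D': array([-0.04190272,  0.        ,  0.        ,  0.        ,  0.        ]), 'cam_to_world': array([[-0.77788035,  0.40180461, -0.48317204,  0.0118361 ],
       [-0.62827382, -0.48111676,  0.61139077,  0.58261703],
       [ 0.01319746,  0.77915321,  0.6266
[... 504 characters left out ...]
1,  0.98075029,  1.05928287],
       [ 0.        ,  0.        ,  0.        ,  1.        ]])}
{'camera_matrix': array([[329.97994546,   0.        , 281.09984468],
       [  0.        , 329.97994546, 209.04586999],
       [  0.        ,   0.        ,   1.        ]]), 'D': array([-0.04826437,  0.        ,  0.        ,  0.        ,  0.        ]), 'T_tool_cam': array([[ 2.67551042e-04,  9.54791067e-01,  2.97277559e-01,
         7.69867314e-02],
       [ 9.99999873e-01, -1.28621264e-04, -4.86900440e-04,
        -5.05612540e-04],
       [-4.26651975e-04,  2.97277652e-01, -9.54790980e-01,
        -1.43174961e-01],
       [ 0.00000000e+00,  0.00000000e+00,  0.00000000e+00,
         1.00000000e+00]])}
```

View pics/top0.png

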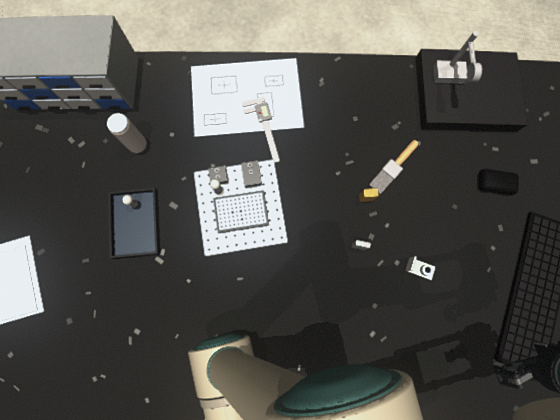

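View pics/side0.png

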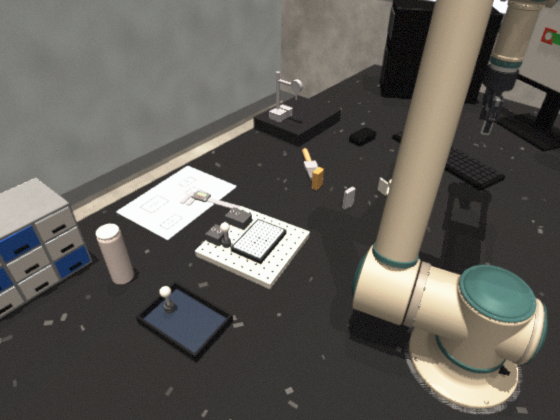

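```bash
cat > h.py <<'E'
import numpy as np,cv2
from rig import *
from scipy.spatial.transform import Rotation as R
def model(n,st=None):
    m=camera_model(n)
    if n=="wrist":
        T=np.eye(4); q=st["ee_rot"]; T[:3,:3]=R.from_quat([q[1],q[2],q[3],q[0]]).as_matrix(); T[:3,3]=st["position"]
        C=T@m["T_tool_cam"]
    else: C=m["cam_to_world"]
    return m["camera_matrix"],m["D"],C
def ray(M,uv):
    K,D,C=M
    u=cv2.undistortPoints(np.array(uv,float).reshape(-1,1,2),K,D).reshape(-1,2)
    d=np.c_[u[:,0],-u[:,1],-np.ones(len(u))]
    return C[:3,3],d@C[:3,:3].T
def atz(M,uv,z):
    o,d=ray(M,uv); return o+d*((z-o[2])/d[:,2])[:,None]
def atdepth(M,uv,dep):
    o,d=ray(M,uv); return o+d*np.asarray(dep).reshape(-1,1)
def proj(M,P):
    K,D,C=M; P=np.atleast_2d(P); c=(P-C[:3,3])@C[:3,:3]; c=c*[1,-1,-1]
    return cv2.projectPoints(c,np.zeros(3),np.zeros(3),K,D)[0].reshape(-1,2)
def cloud(M,d):
    v,u=np.mgrid[0:d.shape[0],0:d.shape[1]]
    P=atdepth(M,np.c_[u.ravel(),v.ravel()],d.ravel()); P[d.ravel()==0]=np.nan
    return P.reshape(*d.shape,3)
def zoom(p,x0,y0,w,h,s,name):
    c=p[y0:y0+h,x0:x0+w,::-1]; cv2.imwrite("pics/"+name,cv2.resize(c,None,fx=s,fy=s,interpolation=cv2.INTER_CUBIC))
E
python3 - <<'E'
from h import *
z=np.load("pics/top0.npz");p=z["p"];d=z["d"];M=model("top")
zoom(p,95,145,200,120,4,"z1.png")
zoom(p,340,130,110,155,3.8,"z2.png")
P=cloud(M,d)
for u,v in [(370,195),(362,243),(421,268),(129,200),(214,184),(118,120),(240,212),(200,245),(130,240),(262,110)]:
    print(u,v,np.round(P[v,u],4))
E
```

```text
370 195 [ 0.5686 -0.2993  0.0596]
362 243 [ 0.448  -0.2744  0.0646]
421 268 [ 0.3901 -0.432   0.0206]
129 200 [0.548  0.2938 0.0732]
214 184 [0.5849 0.0841 0.0923]
118 120 [0.7237 0.3077 0.1504]
240 212 [0.5275 0.0251 0.0351]
200 245 [0.4472 0.1284 0.0011]
130 240 [nan nan nan]
262 110 [ 0.8133 -0.0249  0.0124]
```

View pics/z1.png

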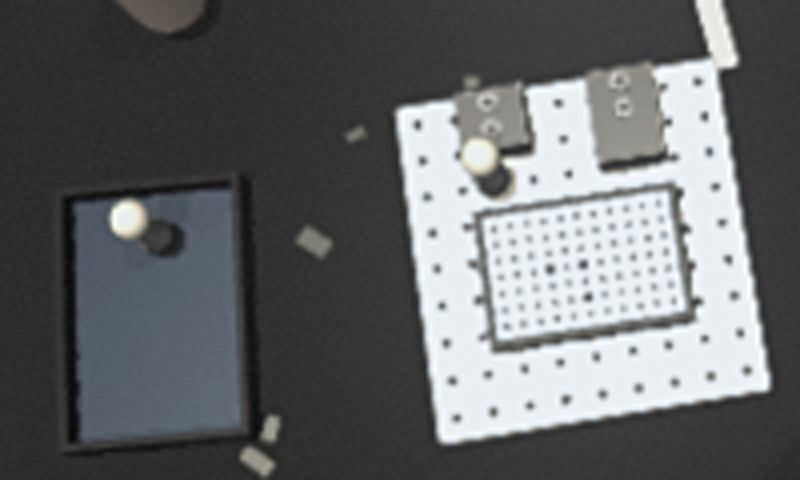

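View pics/z2.png

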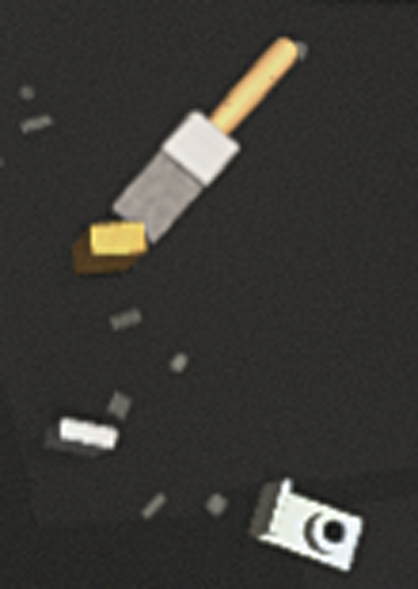

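```bash
python3 - <<'E'
from h import *
M=model("top")
def z1(L): return [(95+(x+.5)/4-.5,145+(y+.5)/4-.5) for x,y in L]
def z2(L): return [(340+(x+.5)/3.8-.5,130+(y+.5)/3.8-.5) for x,y in L]
def show(n,P):
    print(n,np.round(P[:,:2],4).tolist(), "c",np.round(P.mean(0)[:2],4),"sides",np.round(np.linalg.norm(P-np.roll(P,-1,0),axis=1),4), "ang",np.round([np.arctan2(*(P[i]-P[j])[1::-1]) for i,j in((0,3),(1,2))],4),np.round([np.arctan2(*(P[i]-P[j])[1::-1])-np.pi/2 for i,j in((0,1),(3,2))],4))
show("fix",atz(M,z1([(395,107),(718,58),(772,390),(440,443)]),.02))
show("plate",atz(M,z1([(476,213),(674,184),(694,321),(494,351)]),.036))
show("tray",atz(M,z1([(63,190),(243,177),(255,437),(68,450)]),.024))
show("brass",atz(M,z2([(91,228),(143,223),(146,250),(92,254)]),.06))
show("steel",atz(M,z2([(61,419),(116,429),(114,448),(60,438)]),.06))
print(atz(M,z1([(480,155),(127,217)]),[.08,.065]))
print(atz(M,z1([(480,155),(127,217)]),np.array([.08,.065])))
print("long front",atz(M,z1([(601,158),(665,148)]),.048)," shortfront",atz(M,z1([(505,150),(530,143)]),.048))
E
```

```text
fix [[0.6368, 0.1505], [0.6719, -0.0592], [0.4542, -0.0952], [0.4194, 0.1122]] c [0.5456 0.0271] sides [0.2127 0.2207 0.2103 0.2208] ang [0.1745 0.1639] [0.1657 0.1663]
plate [[0.5631, 0.0925], [0.583, -0.0322], [0.4953, -0.046], [0.4754, 0.0781]] c [0.5292 0.0231] sides [0.1264 0.0888 0.1256 0.0889] ang [0.1634 0.1553] [0.1579 0.1585]
tray [[0.5789, 0.3622], [0.5883, 0.2456], [0.4216, 0.2274], [0.4121, 0.345]] c [0.5002 0.295 ] sides [0.117  0.1676 0.1179 0.1676] ang [0.1027 0.1084] [0.0804 0.0806]
brass [[0.5821, -0.2835], [0.5859, -0.3182], [0.5677, -0.3194], [0.5646, -0.2836]] c [ 0.5751 -0.3012] sides [0.0349 0.0183 0.036  0.0175] ang [0.0039 0.0686] [0.1074 0.0842]
steel [[0.456, -0.26], [0.4498, -0.2954], [0.4375, -0.2937], [0.4438, -0.259]] c [ 0.4468 -0.277 ] sides [0.0359 0.0123 0.0352 0.0123] ang [-0.0798 -0.1385] [-0.1758 -0.1792]
[[0.58961696 0.08458486 0.08      ]
 [0.55256085 0.30356726 0.065     ]]
[[0.58961696 0.08458486 0.08      ]
 [0.55256085 0.30356726 0.065     ]]
long front [[ 0.59652096  0.01345316  0.048     ]
 [ 0.60336149 -0.02665715  0.048     ]]  shortfront [[0.60120929 0.0739643  0.048     ]
 [0.60588585 0.05838103 0.048     ]]
```

Emit:
drive_tool(motion="0 0 5.6 0 0 0 100;0 0 5.6 0 0 0 100;0 0 0 0.04 -0.045 0 100;0 0 0 0.04 -0.045 0 100;0 0 0 0.04 -0.045 0 100;0 0 0 0.04 -0.045 0 100;0 0 0 0.04 -0.045 0 100;0 0 0 0.04 -0.045 0 100;0 0 0 0.04 -0.045 0 100;0 0 0 0.04 -0.045 0 100;0 0 0 0.04 -0.045 0 100;0 0 0 0.03 -0.035 0 100", newtons=40)

```text
clock: 1.6
position: [0.5268, -0.0278, 0.2276]
ee_rot: [-0.003, 0.997, 0.077, -0.001]
contact_force: [0.2, -0.5, -0.5]
width: 0.0853
```

```bash
python3 - <<'E'
from h import *
st=get_state();p,d=get_image("wrist");print(st["position"],st["ee_rot"])
np.savez("pics/w1.npz",p=p,d=d,pos=st["position"],q=st["ee_rot"])
zoom(p,0,0,560,420,1.4,"w1.png")
E
```

```text
[ 0.52678254 -0.02779418  0.22758779] [-2.79883531e-03  9.97063745e-01  7.65225576e-02 -5.94520248e-04]
```

View pics/w1.png

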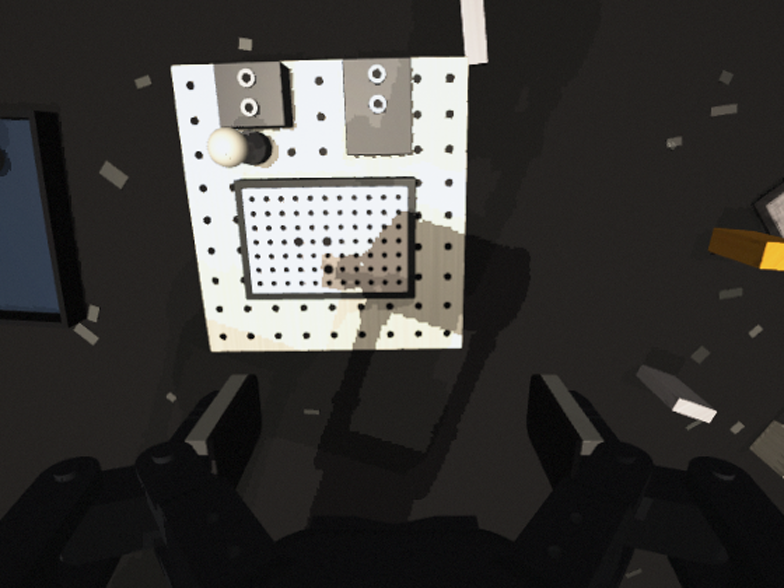

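```bash
python3 - <<'E'
from h import *
z=np.load("pics/w1.npz");M=model("wrist",dict(position=z["pos"],ee_rot=z["q"]))
s=1.4
def zz(L): return [((x+.5)/s-.5,(y+.5)/s-.5) for x,y in L]
def show(n,P):
    print(n,np.round(P[:,:2],4).tolist(), "c",np.round(P.mean(0)[:2],4),"sides",np.round(np.linalg.norm(P-np.roll(P,-1,0),axis=1),4), "ang",np.round([np.arctan2(*(P[i]-P[j])[1::-1]) for i,j in((0,3),(1,2))],4),np.round([np.arctan2(*(P[i]-P[j])[1::-1])-np.pi/2 for i,j in((0,1),(3,2))],4))
show("fix",atz(M,zz([(172,66),(467,57),(462,348),(211,352)]),.02))
show("plate",atz(M,zz([(235,180),(415,178),(414,297),(246,298)]),.036))
print("ball",atz(M,zz([(229,147)]),.08),"base",atz(M,zz([(259,149)]),.03))
P=atz(M,zz([(345,156),(411,155)]),.048);print("longfront",P)
P=atz(M,zz([(220,127),(281,126)]),.048);print("shortfront",P)
print(R.from_quat(np.r_[z["q"][1:],z["q"][0]]).as_matrix())
E
```

```text
fix [[0.636, 0.1492], [0.6717, -0.0551], [0.4559, -0.0941], [0.4195, 0.1122]] c [0.5458 0.0281] sides [0.2074 0.2193 0.2096 0.2196] ang [0.1691 0.179 ] [0.1731 0.1748]
plate [[0.5651, 0.0942], [0.5857, -0.0322], [0.4985, -0.0461], [0.4778, 0.0809]] c [0.5318 0.0242] sides [0.1281 0.0883 0.1287 0.0883] ang [0.1509 0.158 ] [0.1611 0.1615]
ball [[0.58923141 0.08453159 0.08      ]] base [[0.58860677 0.08038943 0.03      ]]
longfront [[ 0.59339075  0.01730107  0.048     ]
 [ 0.60078203 -0.02649194  0.048     ]]
shortfront [[0.59975551 0.10239985 0.048     ]
 [0.60622063 0.06183477 0.048     ]]
[[ 9.88287889e-01  1.52592408e-01 -1.61389724e-03]
 [ 1.52599064e-01 -9.88272929e-01  5.49024600e-03]
 [-7.57201097e-04 -5.67222284e-03 -9.99983626e-01]]
```

Emit:
drive_tool(motion="0 0 -1 0.0265 -0.034 0.025 100;0 0 0 0.0265 -0.034 0.025 100;0 0 0 0.0258 -0.0334 0.025 100;0 0 0 0 0 0 100")

```text
clock: 2.15
position: [0.5925, 0.0952, 0.1504]
ee_rot: [-0.005, 0.996, 0.088, 0.001]
contact_force: [-0.2, -0.1, -0.0]
width: 0.0856
```

Emit:
drive_tool(motion="0 0 0 -0.005 0.01 0.02 100;0 0 0 0 0 0.03 100;0 0 0 0 0 0.02 100;0 0 0 0 0 0 100")

```text
clock: 2.65
position: [0.5885, 0.0817, 0.0797]
ee_rot: [-0.004, 0.996, 0.088, 0.001]
contact_force: [0.3, -0.2, 0.2]
width: 0.0856
```

```bash
python3 - <<'E'
from h import *
st=get_state();p,d=get_image("wrist");print(st["position"],st["ee_rot"])
M=model("wrist",st)
zoom(p,0,0,560,420,1.4,"w2.png")
print(proj(M,[[.5892,.0845,.08]])*1.4)
E
```

```text
[0.58850349 0.08165991 0.07967215] [-3.67032353e-03  9.96106124e-01  8.80834933e-02  6.46045546e-04]
[[387.59407728 379.18970214]]
```

View pics/w2.png

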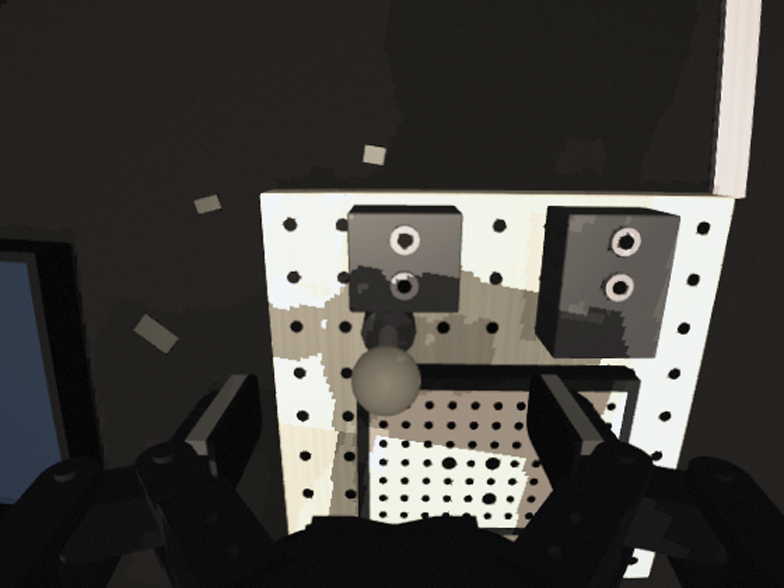

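Emit:
drive_tool(motion="0 0 0 0.001 -0.003 0.02 100;0 0 0 0 0 0 100;0 0 0 0 0 0 0;0 0 0 0 0 0 0;0 0 0 0 0 0 0;0 0 0 0 0 0 0;0 0 0 0 0 0 0;0 0 0 0 0 0 0", newtons=40)

```text
clock: 3.7
position: [0.5939, 0.0835, 0.0675]
ee_rot: [-0.003, 0.996, 0.088, 0.007]
contact_force: [-0.2, -1.0, 0.6]
width: 0.0214
```

```bash
python3 - <<'E'
from h import *
st=get_state();p,d=get_image("wrist");print(st["position"],st["ee_rot"],st["width"],st["contact_force"])
M=model("wrist",st)
zoom(p,0,0,560,420,1.4,"w3.png")
print(proj(M,[[.5892,.0845,.08]])*1.4)
E
```

```text
[0.59393932 0.08345103 0.06748527] [-0.00283535  0.99612185  0.0876281   0.00738502] 0.02139500265642644 [-0.23571236 -1.00669569  0.59734566]
[[389.56904986 412.40486452]]
```

View pics/w3.png

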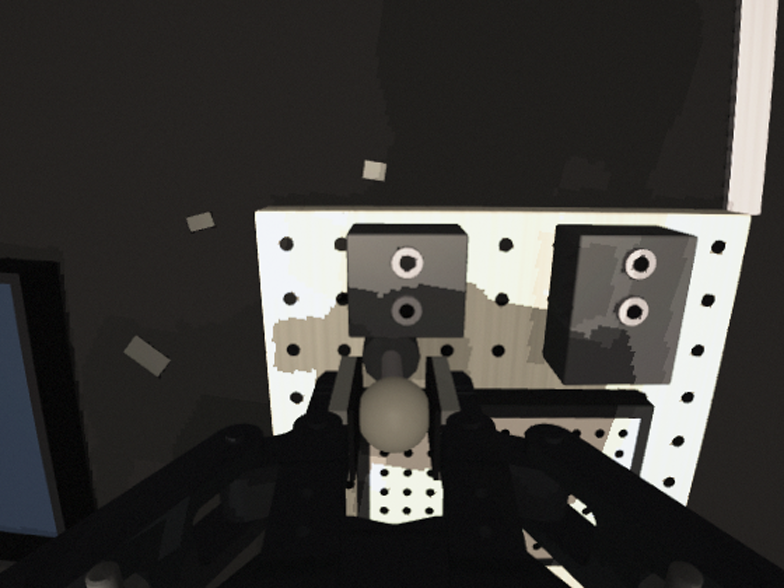

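Emit:
drive_tool(motion="0 0 0 0 0 0 50;0 0 0 0 0 0 50;0 0 0 0 0 0 50")

```text
clock: 4.12
position: [0.5939, 0.0835, 0.0674]
ee_rot: [-0.003, 0.996, 0.088, 0.007]
contact_force: [-0.7, -0.7, 0.2]
width: 0.0428
```

Emit:
drive_tool(motion="0 0 0 -0.0045 -0.002 0.009 50;0 0 0 0 0 0 50")

```text
clock: 4.38
position: [0.5885, 0.0848, 0.0575]
ee_rot: [-0.003, 0.996, 0.088, 0.007]
contact_force: [-1.3, -0.1, -0.3]
width: 0.0426
```

Emit:
drive_tool(motion="0 0 0 0 0 0 30;0 0 0 0 0 0 25;0 0 0 0 0 0 20")

```text
clock: 4.75
position: [0.5886, 0.0849, 0.0574]
ee_rot: [-0.003, 0.996, 0.088, 0.007]
contact_force: [0.1, 0.5, -0.6]
width: 0.0219
```

Emit:
drive_tool(motion="0 0 0 0 0 0 0;0 0 0 0 0 0 0;0 0 0 0 0 0 0")

```text
clock: 5.12
position: [0.5885, 0.0849, 0.0574]
ee_rot: [-0.003, 0.996, 0.088, 0.007]
contact_force: [-0.3, -0.2, -0.5]
width: 0.0219
```

Emit:
drive_tool(motion="0 0 0 0 0 -0.02 0;0 0 0 0 0 -0.03 0;0 0 0 0 0 -0.03 0;0 0 0 0 0 0 0")

```text
clock: 5.62
position: [0.5869, 0.0842, 0.1381]
ee_rot: [-0.003, 0.996, 0.088, 0.006]
contact_force: [-0.6, -1.2, -2.0]
width: 0.0215
```

```bash
python3 - <<'E'
from h import *
st=get_state();p,d=get_image("wrist");print(st["position"],st["ee_rot"],st["width"],st["contact_force"])
p2,d2=get_image("side");zoom(p2,100,180,240,180,3,"s4.png")
zoom(p,0,0,560,420,1.4,"w4.png")
q=st["ee_rot"];print(R.from_quat(np.r_[q[1:],q[0]]).as_matrix())
E
```

```text
[0.58694863 0.08415211 0.13813949] [-0.00289577  0.99613144  0.08764751  0.00562825] 0.02150970377404146 [-0.63034747 -1.20194251 -2.0377391 ]
[[ 0.98457247  0.17464947  0.01070533]
 [ 0.17458428 -0.98461906  0.00675574]
 [ 0.01172056 -0.00478253 -0.99991987]]
```

View pics/w4.png

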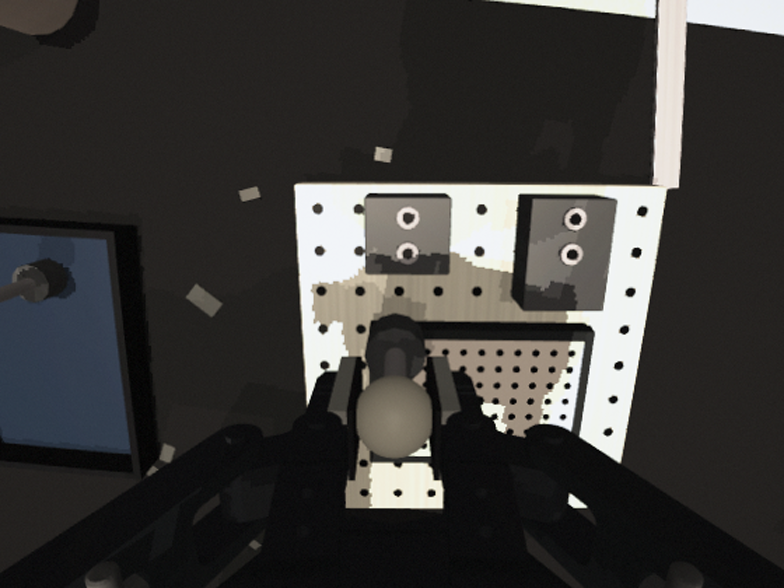

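View pics/s4.png

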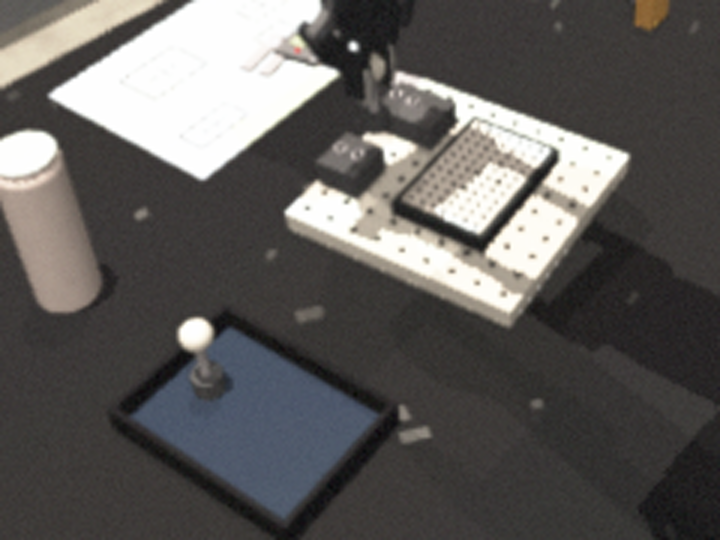

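Emit:
drive_tool(motion="0 0 0 -0.008 -0.02 0 0;0 0 0 -0.015 -0.038 0 0;0 0 0 -0.015 -0.038 0 0;0 0 0 -0.015 -0.038 0 0;0 0 0 -0.015 -0.038 0 0;0 0 0 -0.01 -0.025 0 0;0 0 0 -0.005 -0.012 0 0;0 0 0 0 0 0 0")

```text
clock: 6.72
position: [0.4503, 0.2843, 0.1259]
ee_rot: [-0.003, 0.996, 0.088, -0.009]
contact_force: [1.4, -0.3, -0.9]
width: 0.0219
```

```bash
cat >> h.py <<'E'
def fix(pos,q_target=None,st=None):
    st=st or get_state(); q=st["ee_rot"]; A=R.from_quat(np.r_[q[1:],q[0]])
    print("tool shift",np.round(A.inv().apply(np.array(pos)-st["position"]),4), "at",st["position"].round(4),"F",st["contact_force"].round(1),"w",round(st["width"],4))
    if q_target is not None:
        B=R.from_quat(np.r_[q_target[1:],q_target[0]])
        print("turn deg",np.round(np.degrees((A.inv()*B).as_rotvec()),2))
E
python3 - <<'E'
from h import *
fix([.459,.291,.07],[-0.00289577,0.99613144,0.08764751,0.00562825])
E
```

```text
tool shift [ 0.0108 -0.0047  0.0558] at [0.4503 0.2843 0.1259] F [ 1.4 -0.3 -0.9] w 0.0219
turn deg [-0.13  1.67  0.02]
```

Emit:
drive_tool(motion="0 1.7 0 0.01 -0.005 0.02 0;0 0 0 0 0 0.02 0;0 0 0 0 0 0.015 0;0 0 0 0 0 0 0")

```text
clock: 7.22
position: [0.4613, 0.2884, 0.0685]
ee_rot: [-0.003, 0.996, 0.087, 0.006]
contact_force: [0.5, -0.2, -0.5]
width: 0.0215
```

```bash
python3 - <<'E'
from h import *
fix([.459,.291,.044],[-0.00289577,0.99613144,0.08764751,0.00562825])
p,d=get_image("top");zoom(p,95,145,130,130,5,"t5.png")
p2,d2=get_image("side");zoom(p2,100,260,160,110,4.5,"s5.png")
E
```

```text
tool shift [-0.0021 -0.0028  0.0245] at [0.4613 0.2884 0.0685] F [ 0.5 -0.2 -0.5] w 0.0215
turn deg [ 0.01 -0.08 -0.13]
```

View pics/t5.png

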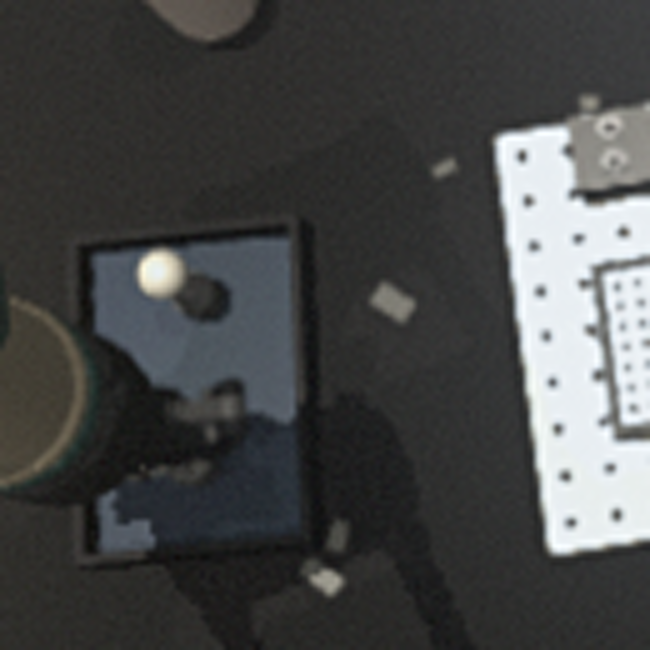

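View pics/s5.png

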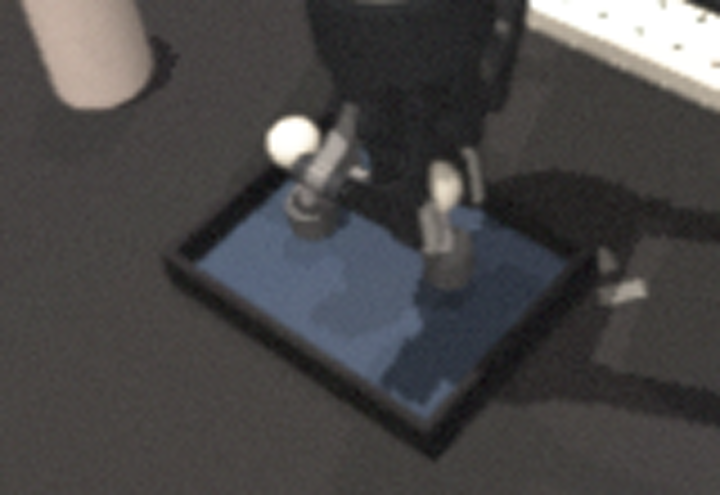

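Emit:
drive_tool(motion="0 0 0 -0.002 -0.003 0.013 0;0 0 0 0 0 0.009 0;0 0 0 0 0 0 0")

```text
clock: 7.7
position: [0.4611, 0.2921, 0.0476]
ee_rot: [-0.004, 0.996, 0.086, 0.009]
contact_force: [0.1, -0.9, -0.2]
width: 0.0214
```

Emit:
drive_tool(motion="0 0 0 0 0 0.002 0;0 0 0 0 0 0 0")

```text
clock: 7.95
position: [0.4612, 0.2923, 0.0456]
ee_rot: [-0.004, 0.996, 0.086, 0.009]
contact_force: [1.1, -0.9, -1.5]
width: 0.0212
```

Emit:
drive_tool(motion="0 0 0 0 0 0.002 0;0 0 0 0 0 0 0")

```text
clock: 8.2
position: [0.4615, 0.2925, 0.0438]
ee_rot: [-0.004, 0.996, 0.086, 0.009]
contact_force: [-0.4, 0.4, -0.3]
width: 0.0216
```

Emit:
drive_tool(motion="0 0 0 0 0 0.002 0;0 0 0 0 0 0 0")

```text
clock: 8.45
position: [0.4624, 0.2927, 0.0425]
ee_rot: [-0.004, 0.996, 0.086, 0.01]
contact_force: [-0.5, 0.5, -0.6]
width: 0.0216
```

Emit:
drive_tool(motion="0 0 0 0 0 0.0015 0;0 0 0 0 0 0 0")

```text
clock: 8.7
position: [0.4635, 0.293, 0.0426]
ee_rot: [-0.004, 0.996, 0.087, 0.012]
contact_force: [-0.1, -1.0, -1.6]
width: 0.0215
```

Emit:
drive_tool(motion="0 0 0 0 0 0 35;0 0 0 0 0 0 60;0 0 0 0 0 0 90;0 0 0 0 0 0 100;0 0 0 0 0 -0.03 100;0 0 0 0 0 -0.05 100;0 0 0 0 0 -0.05 100;0 0 0 0 0 0 100")

```text
clock: 9.7
position: [0.46, 0.2914, 0.1745]
ee_rot: [-0.004, 0.996, 0.086, 0.01]
contact_force: [0.1, -0.8, 0.1]
width: 0.0853
```

```bash
python3 - <<'E'
from h import *
fix([.575,-.301,.16])
p,d=get_image("top");zoom(p,95,145,130,130,5,"t6.png")
p2,d2=get_image("side");zoom(p2,100,260,160,110,4.5,"s6.png")
E
```

```text
tool shift [0.011  0.6034 0.011 ] at [0.46   0.2914 0.1745] F [ 0.1 -0.8  0.1] w 0.0853
```

View pics/s6.png

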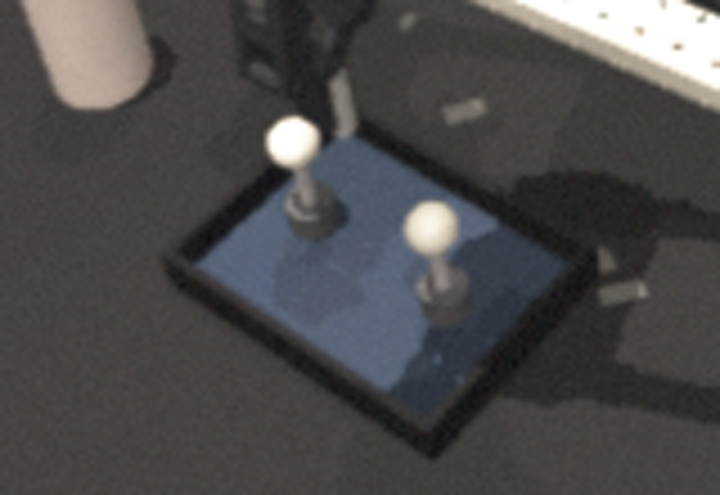

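Emit:
drive_tool(motion="0 0 2.5 0 0.03 0 100;0 0 2.5 0 0.055 0 100;0 0 0 0.004 0.055 0 100;0 0 0 0.004 0.055 0 100;0 0 0 0.004 0.055 0 100;0 0 0 0.004 0.055 0 100;0 0 0 0.004 0.055 0 100;0 0 0 0.004 0.055 0 100;0 0 0 0.004 0.05 0 100;0 0 0 0 0.03 0 100;0 0 0 0 0.01 0 100;0 0 0 0 0 0 100")

```text
clock: 11.3
position: [0.5223, -0.2224, 0.1428]
ee_rot: [-0.009, 0.999, 0.042, -0.014]
contact_force: [-0.5, 0.1, 0.6]
width: 0.0855
```

```bash
python3 - <<'E'
from h import *
y=.09
fix([.575,-.301,.14],[0,np.cos(y/2),np.sin(y/2),0])
st=get_state();p,d=get_image("wrist");zoom(p,0,0,560,420,1.4,"w7.png")
np.savez("pics/w7.npz",p=p,d=d,pos=st["position"],q=st["ee_rot"])
M=model("wrist",st);print(proj(M,[[.575,-.301,.06]])*1.4)
E
```

```text
tool shift [0.0459 0.0828 0.    ] at [ 0.5223 -0.2224  0.1428] F [-0.5  0.1  0.6] w 0.0855
turn deg [-1.07  1.57 -0.31]
[[569.20925665 212.21780141]]
```

View pics/w7.png

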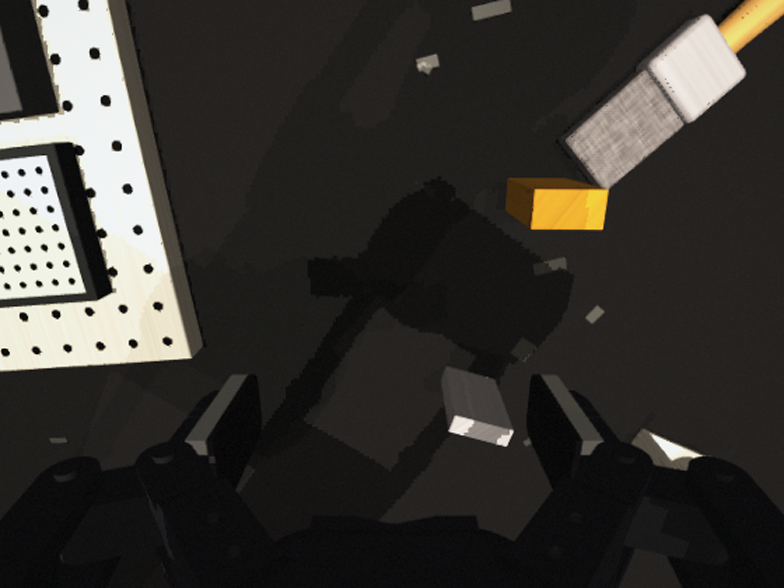

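```bash
python3 - <<'E'
from h import *
z=np.load("pics/w7.npz");M=model("wrist",dict(position=z["pos"],ee_rot=z["q"]))
P=atz(M,[((x+.5)/1.4-.5,(y+.5)/1.4-.5) for x,y in [(534,190),(608,190),(604,230),(531,229)]],.06)
print(P,P.mean(0),np.linalg.norm(P-np.roll(P,-1,0),axis=1))
print(np.arctan2(*(P[0]-P[1])[1::-1])-np.pi/2,np.arctan2(*(P[3]-P[2])[1::-1])-np.pi/2,np.arctan2(*(P[0]-P[3])[1::-1]))
print(atz(M,np.array([[605,188],[563,143]])/1.4,.01))
C=cloud(M,z["d"]);print(C[int(210/1.4),int(570/1.4)])
E
```

```text
[[ 0.58395489 -0.2819769   0.06      ]
 [ 0.58733073 -0.31737522  0.06      ]
 [ 0.56811775 -0.31976844  0.06      ]
 [ 0.56525047 -0.28383739  0.06      ]] [ 0.57616346 -0.30073949  0.06      ] [0.03555893 0.01936145 0.03604527 0.01879672]
0.09507953650427248 0.07963085973706119 0.09914202913450576
[[ 0.58473261 -0.33784026  0.01      ]
 [ 0.60718889 -0.30839582  0.01      ]]
[ 0.57618587 -0.30075219  0.06085314]
```

Emit:
drive_tool(motion="-1 1.6 -0.3 0.02 0.035 0 100;0 0 0 0.018 0.033 0 100;0 0 0 0.006 0.011 0 100;0 0 0 0 0 0 100")

```text
clock: 11.85
position: [0.5729, -0.2895, 0.1407]
ee_rot: [-0.003, 0.999, 0.049, -0.001]
contact_force: [-0.1, 0.3, 0.8]
width: 0.0852
```

```bash
python3 - <<'E'
from h import *
y=.092
fix([.576,-.301,.07],[0,np.cos(y/2),np.sin(y/2),0])
E
```

```text
tool shift [0.0021 0.0122 0.0706] at [ 0.5729 -0.2895  0.1407] F [-0.1  0.3  0.8] w 0.0852
turn deg [-0.41  0.12  0.32]
```

Emit:
drive_tool(motion="-0.4 0 0.3 0.002 0.012 0 100;0 0 0 0 0 0.03 100;0 0 0 0 0 0.03 100;0 0 0 0 0 0 100")

```text
clock: 12.35
position: [0.5749, -0.2986, 0.0809]
ee_rot: [0.0, 0.999, 0.047, -0.001]
contact_force: [-0.6, 0.4, 0.0]
width: 0.0852
```

```bash
python3 - <<'E'
from h import *
y=.092
fix([.576,-.301,.03],[0,np.cos(y/2),np.sin(y/2),0])
st=get_state();p,d=get_image("wrist");zoom(p,0,0,560,420,1.4,"w8.png")
M=model("wrist",st)
c,s=np.cos(y),np.sin(y)
print(proj(M,[[.576+c*a-s*b,-.301+s*a+c*b,.06] for a,b in [(.01,.018),(.01,-.018),(-.01,-.018),(-.01,.018)]])*1.4)
E
```

```text
tool shift [0.001  0.0025 0.0509] at [ 0.5749 -0.2986  0.0809] F [-0.6  0.4  0. ] w 0.0852
turn deg [0.02 0.13 0.16]
[[354.83281689 329.62519913]
 [449.14819379 329.84801424]
 [447.09920622 376.85880243]
 [355.99808745 376.67557089]]
```

View pics/w8.png

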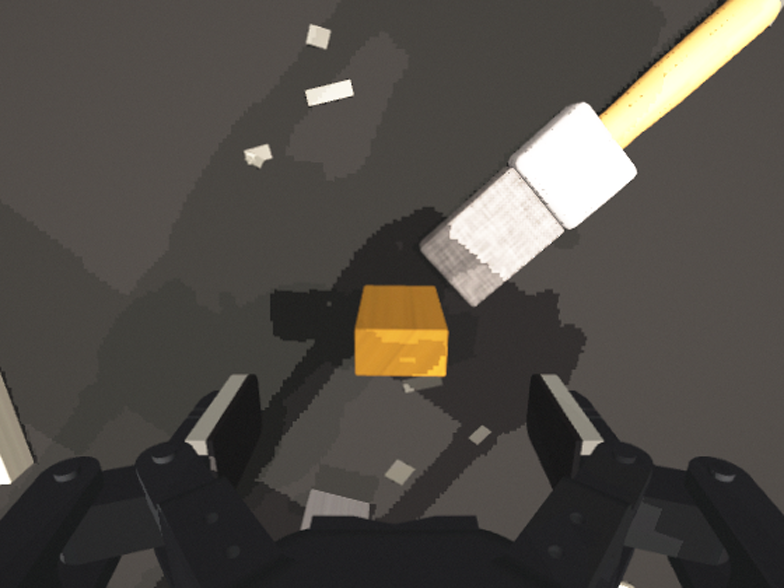

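Emit:
drive_tool(motion="0 0 0 0.001 0.0025 0.03 100;0 0 0 0 0 0.02 100;0 0 0 0 0 0 100;0 0 0 0 0 0 60;0 0 0 0 0 0 45;0 0 0 0 0 0 30;0 0 0 0 0 0 30", newtons=60)

```text
clock: 13.28
position: [0.5824, -0.3042, 0.042]
ee_rot: [0.006, 0.999, 0.048, 0.007]
contact_force: [-0.7, -0.4, -3.8]
width: 0.0349
```

Emit:
drive_tool(motion="0 0 0 0 0 0 0;0 0 0 0 0 0 0")

```text
clock: 13.52
position: [0.5824, -0.3042, 0.0419]
ee_rot: [0.006, 0.999, 0.048, 0.007]
contact_force: [1.1, 1.0, 0.1]
width: 0.035
```

Emit:
drive_tool(motion="0 0 0 0 0 0 50;0 0 0 0 0 0 55;0 0 0 0 0 0 55")

```text
clock: 13.9
position: [0.5826, -0.3045, 0.0422]
ee_rot: [0.006, 0.999, 0.048, 0.007]
contact_force: [0.4, -0.5, -0.4]
width: 0.0472
```

```bash
python3 - <<'E'
from h import *
y=.092
fix([.576,-.301,.03],[0,np.cos(y/2),np.sin(y/2),0])
st=get_state();p,d=get_image("wrist");zoom(p,0,0,560,420,1.4,"w9.png")
M=model("wrist",st)
c,s=np.cos(y),np.sin(y)
print(proj(M,[[.576+c*a-s*b,-.301+s*a+c*b,.06] for a,b in [(.01,.018),(.01,-.018),(-.01,-.018),(-.01,.018)]])*1.4)
E
```

```text
tool shift [-0.0064 -0.0043  0.012 ] at [ 0.5826 -0.3045  0.0422] F [ 0.4 -0.5 -0.4] w 0.0472
turn deg [ 0.73 -0.76  0.21]
[[324.49320359 398.09556853]
 [441.79314941 397.76983531]
 [439.53634932 453.131806  ]
 [327.15378296 453.59915099]]
```

View pics/w9.png

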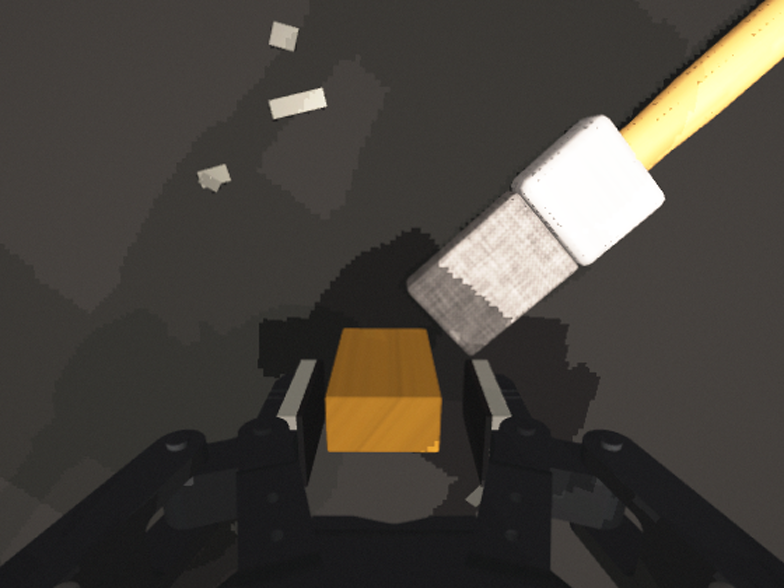

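Emit:
drive_tool(motion="0.7 -0.8 0.2 -0.0064 -0.0043 0.012 55;0 0 0 0 0 0 55")

```text
clock: 14.2
position: [0.5753, -0.3007, 0.0291]
ee_rot: [-0.0, 0.999, 0.046, -0.001]
contact_force: [0.1, 0.8, 0.1]
width: 0.0469
```

Emit:
drive_tool(motion="0 0 0 0 0 0 45;0 0 0 0 0 0 40;0 0 0 0 0 0 0;0 0 0 0 0 0 0")

```text
clock: 14.7
position: [0.5753, -0.3008, 0.029]
ee_rot: [-0.0, 0.999, 0.046, -0.001]
contact_force: [0.2, -0.3, 0.6]
width: 0.0351
```

Emit:
drive_tool(motion="0 0 0 0 0 -0.02 0;0 0 0 0 0 -0.035 0;0 0 0 0 0 -0.035 0;0 0 0 0 0 -0.02 0;0 0 0 0 0 0 0")

```text
clock: 15.32
position: [0.5731, -0.2988, 0.1372]
ee_rot: [-0.003, 0.999, 0.046, -0.005]
contact_force: [0.9, -0.1, -4.0]
width: 0.0351
```

Emit:
drive_tool(motion="0 0 -1 0.003 -0.02 0 0;0 0 -1 0.005 -0.04 0 0;0 0 -1 0.006 -0.045 0 0;0 0 -1 0.006 -0.045 0 0;0 0 -0.5 0.006 -0.045 0 0;0 0 0 0.005 -0.045 0 0;0 0 0 0.004 -0.045 0 0;0 0 0 0.002 -0.03 0 0;0 0 0 0 -0.02 0 0;0 0 0 0 0 0 0")

```text
clock: 16.58
position: [0.5448, 0.062, 0.1254]
ee_rot: [-0.012, 0.996, 0.09, -0.019]
contact_force: [0.1, -0.3, -3.3]
width: 0.0355
```

```bash
python3 - <<'E'
from h import *
y=.171
fix([.590,.078,.125],[0,np.cos(y/2),np.sin(y/2),0])
E
```

```text
tool shift [ 0.0474 -0.0077 -0.0011] at [0.5448 0.062  0.1254] F [ 0.1 -0.3 -3.3] w 0.0355
turn deg [-1.6   2.07  0.51]
```

Emit:
drive_tool(motion="-1.6 2.1 0.5 0.02 -0.003 0 0;0 0 0 0.018 -0.003 0 0;0 0 0 0.005 0 0 0;0 0 0 0 0 0 0")

```text
clock: 17.08
position: [0.5852, 0.0747, 0.1217]
ee_rot: [0.001, 0.996, 0.086, -0.003]
contact_force: [-0.1, 0.4, -3.2]
width: 0.0351
```

```bash
python3 - <<'E'
from h import *
y=.171
fix([.590,.078,.07],[0,np.cos(y/2),np.sin(y/2),0])
st=get_state();p,d=get_image("wrist");zoom(p,0,0,560,420,1.4,"w10.png")
np.savez("pics/w10.npz",p=p,d=d,pos=st["position"],q=st["ee_rot"])
E
```

```text
tool shift [ 0.0057 -0.0025  0.0517] at [0.5852 0.0747 0.1217] F [-0.1  0.4 -3.2] w 0.0351
turn deg [0.04 0.35 0.06]
```

View pics/w10.png

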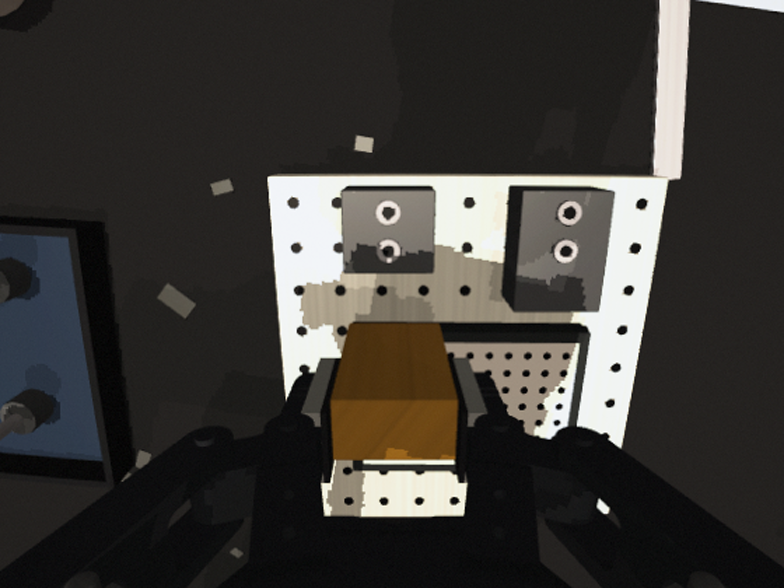

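```bash
python3 - <<'E'
from h import *
z=np.load("pics/w10.npz");M=model("wrist",dict(position=z["pos"],ee_rot=z["q"]))
u=lambda L:[((x+.5)/1.4-.5,(y+.5)/1.4-.5) for x,y in L]
c=np.array([.5457,.0277]);a=.171;Rm=np.array([[np.cos(a),np.sin(a)],[-np.sin(a),np.cos(a)]])
f=lambda P:np.round((P[:,:2]-c)@Rm.T*1000,1)
print("stop front",f(atz(M,u([(343,272),(433,272)]),.048)))
print("long front",f(atz(M,u([(514,311),(601,312)]),.048)))
print("plate edge",f(atz(M,u([(443,323),(590,325)]),.036)))
print("packer bottom far",f(atz(M,u([(350,323),(438,323)]),.0927)))
print("packer top",f(atz(M,u([(333,400),(456,400),(456,458),(334,458)]),.1527)))
print("tcp",f(z["pos"][None]))
E
```

```text
stop front [[66.4 64.7]
 [66.4 21.1]]
long front [[ 46.3 -20. ]
 [ 45.8 -64.3]]
plate edge [[ 35.2  13.9]
 [ 34.  -65.1]]
packer bottom far [[57.4 57.6]
 [57.4 22.5]]
packer top [[58.2 56.9]
 [58.2 23.1]
 [39.1 22.2]
 [39.1 57.4]]
tcp [[46.9 39.6]]
```

Emit:
drive_tool(motion="0 0.3 0 0.004 -0.0025 0.015 0;0 0 0 0 0 0.02 0;0 0 0 0 0 0.012 0;0 0 0 0 0 0 0")

```text
clock: 17.62
position: [0.5871, 0.0769, 0.0711]
ee_rot: [0.0, 0.996, 0.085, -0.002]
contact_force: [0.5, -0.4, -3.0]
width: 0.0352
```

```bash
cat >> h.py <<'E'
FC=np.array([.5457,.0277]);FA=.171;FR=np.array([[np.cos(FA),np.sin(FA)],[-np.sin(FA),np.cos(FA)]])
f=lambda P:np.round((np.atleast_2d(P)[:,:2]-FC)@FR.T*1000,1)
def U(L,s=1.4): return [((x+.5)/s-.5,(y+.5)/s-.5) for x,y in L]
def snap(n,name,s=1.4):
    st=get_state();p,d=get_image(n);zoom(p,0,0,560,420,s,name+".png")
    np.savez("pics/"+name+".npz",p=p,d=d,pos=st["position"],q=st["ee_rot"]); return st,p,d
def load(name,n="wrist"):
    z=np.load("pics/"+name+".npz"); return model(n,dict(position=z["pos"],ee_rot=z["q"])),z
E
python3 - <<'E'
from h import *
y=.171
st,p,d=snap("wrist","w11")
fix([.590,.078,.049],[0,np.cos(y/2),np.sin(y/2),0],st)
print(f(st["position"]))
E
```

```text
tool shift [ 0.0031 -0.0006  0.0221] at [0.5871 0.0769 0.0711] F [ 0.5 -0.4 -3. ] w 0.0352
turn deg [ 0.01  0.18 -0.04]
[[49.1 41.4]]
```

View pics/w11.png

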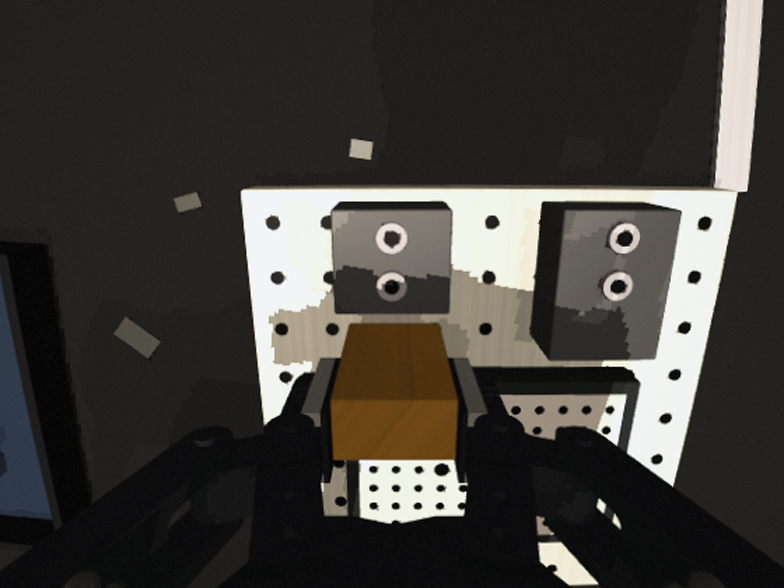

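Emit:
drive_tool(motion="0 0 0 0.002 -0.0005 0.01 0;0 0 0 0 0 0.008 0;0 0 0 0 0 0 0")

```text
clock: 18.05
position: [0.5905, 0.0778, 0.0537]
ee_rot: [0.0, 0.996, 0.085, 0.0]
contact_force: [-0.0, 0.2, -3.6]
width: 0.0348
```

Emit:
drive_tool(motion="0 0 0 0 0 0.002 0;0 0 0 0 0 0 0")

```text
clock: 18.3
position: [0.5908, 0.0779, 0.0518]
ee_rot: [0.0, 0.996, 0.085, 0.001]
contact_force: [0.4, -0.1, -3.7]
width: 0.0353
```

Emit:
drive_tool(motion="0 0 0 -0.001 0 0.002 0;0 0 0 0 0 0 0")

```text
clock: 18.55
position: [0.59, 0.0777, 0.0501]
ee_rot: [0.0, 0.996, 0.085, 0.001]
contact_force: [-1.4, 0.6, -3.5]
width: 0.0353
```

Emit:
drive_tool(motion="0 0 0 0 0 0.0015 0;0 0 0 0 0 0 0")

```text
clock: 18.8
position: [0.5905, 0.0777, 0.0491]
ee_rot: [0.0, 0.996, 0.085, 0.002]
contact_force: [-0.4, 0.1, -3.1]
width: 0.035
```

Emit:
drive_tool(motion="0 0 0 0 0 0.0015 0;0 0 0 0 0 0 0")

```text
clock: 19.05
position: [0.5908, 0.0777, 0.0492]
ee_rot: [0.0, 0.996, 0.085, 0.002]
contact_force: [-0.4, -0.7, -3.0]
width: 0.0352
```

Emit:
drive_tool(motion="0 0 0 0 0 0 45;0 0 0 0 0 0 55;0 0 0 0 0 0 60;0 0 0 0 0 0 60")

```text
clock: 19.55
position: [0.5921, 0.0777, 0.0499]
ee_rot: [0.001, 0.996, 0.085, 0.004]
contact_force: [0.6, -0.2, 0.6]
width: 0.051
```

```bash
python3 - <<'E'
from h import *
st,p,d=snap("wrist","w12"); print(f(st["position"]),st["position"],st["contact_force"],st["width"])
p,d=get_image("side"); zoom(p,180,180,140,110,5,"s12.png")
E
```

```text
[[54.2 41.4]] [0.59208757 0.07771634 0.04989109] [ 0.6117879  -0.24856828  0.55051734] 0.05102529451507516
```

View pics/w12.png

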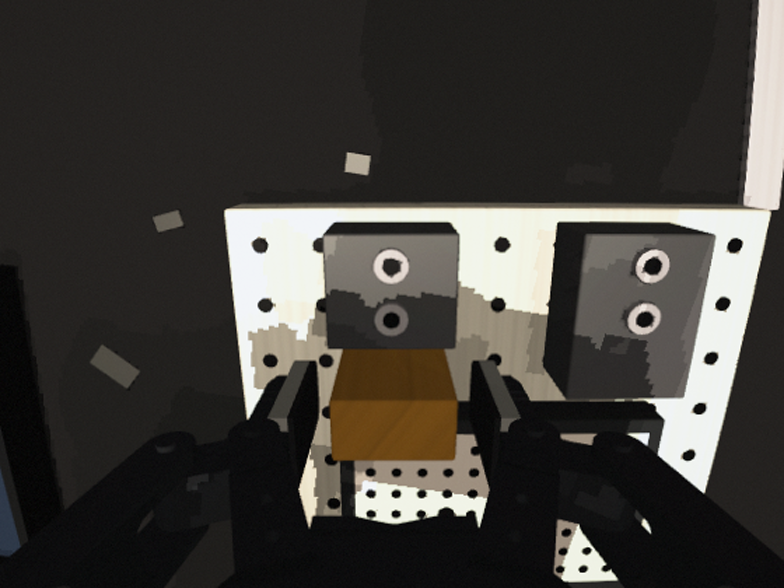

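View pics/s12.png

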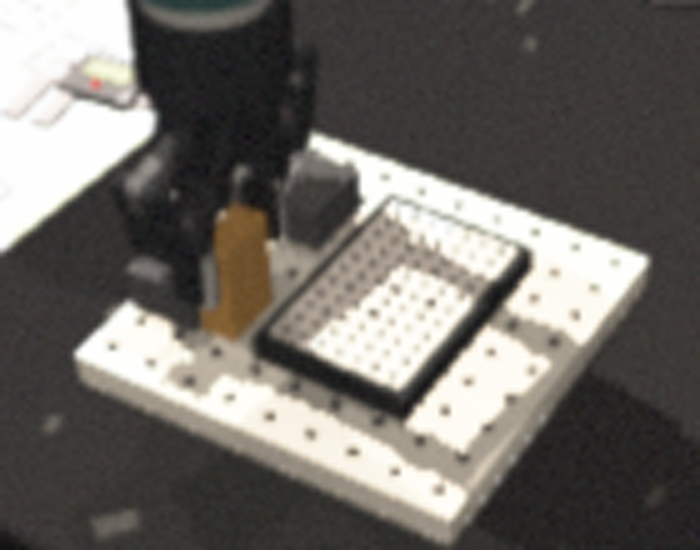

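Emit:
drive_tool(motion="0 0 0 0 0 -0.015 60;0 0 0 0 0 -0.035 60;0 0 0 0 0 -0.04 60;0 0 0 -0.03 0.01 -0.01 0;0 0 0 -0.04 0.012 0 0;0 0 0 -0.04 0.012 0 0;0 0 0 -0.02 0.006 0 0;0 0 0 0 0 0 0;0 0 0 0 0 0 0")

```text
clock: 20.78
position: [0.4708, 0.0149, 0.1605]
ee_rot: [0.002, 0.996, 0.085, 0.01]
contact_force: [0.5, -0.3, 0.6]
width: -0.0001
```

```bash
python3 - <<'E'
from h import *
y=.171
st,p,d=snap("wrist","w13"); print(f(st["position"]),st["position"],st["width"])
g=lambda x,yy,z:[*(FC+FR.T@np.array([x,yy])/1000),z]
fix(g(-83,-1,.06),[0,np.cos(y/2),np.sin(y/2),0],st)
p,d=get_image("top");zoom(p,190,150,100,110,6,"t13.png")
E
```

```text
[[-76.    0.1]] [0.4708157  0.01487482 0.16054481] -0.00010494126617928907
tool shift [-0.009   0.0006  0.1004] at [0.4708 0.0149 0.1605] F [ 0.5 -0.3  0.6] w -0.0001
turn deg [ 0.29 -1.15  0.  ]
```

View pics/w13.png

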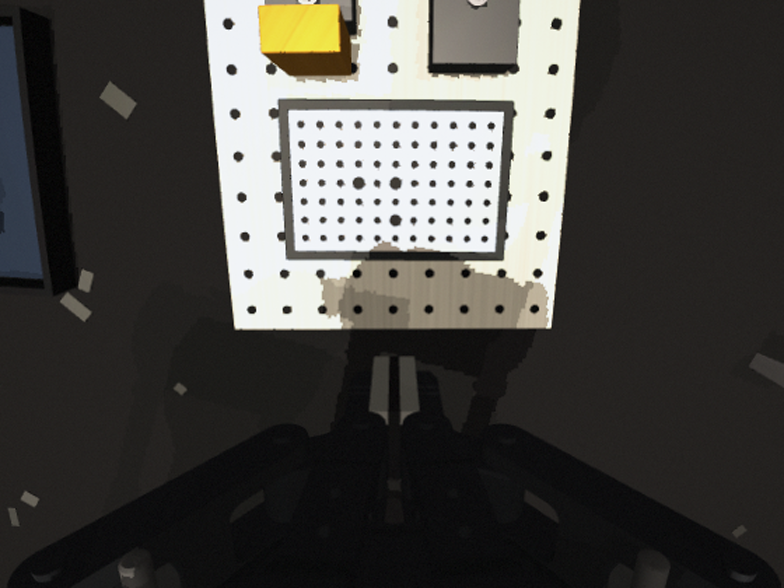

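View pics/t13.png

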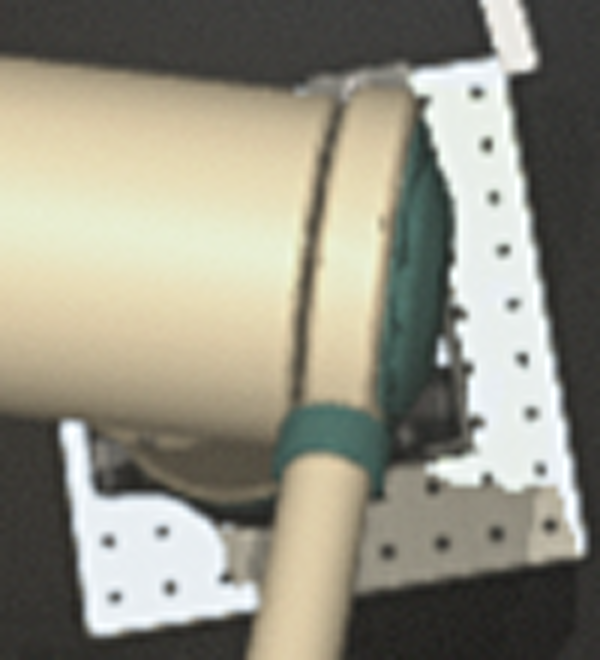

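```bash
python3 - <<'E'
from h import *
M,z=load("w13")
print("plate",f(atz(M,U([(279,100),(514,101),(501,258),(288,259)]),.036)))
print("packer",f(atz(M,U([(259,6),(339,5),(342,51),(262,52)]),.08)))
print("stoplong",f(atz(M,U([(429,66),(519,66)]),.048)))
print("fixedge",f(atz(M,U([(234,329),(550,329)]),.02)))
E
```

```text
plate [[ 29.9  62.7]
 [ 29.5 -65.9]
 [-58.3 -63.9]
 [-58.8  62.9]]
packer [[63.9 59.4]
 [63.9 24.2]
 [45.2 23.4]
 [45.1 59.2]]
stoplong [[ 44.8 -18. ]
 [ 45.2 -64.4]]
fixedge [[-109.2  105.4]
 [-109.6 -103.7]]
```

Emit:
drive_tool(motion="0.3 -1.1 0 -0.009 0 0.03 0;0 0 0 0 0 0.035 0;0 0 0 0 0 0.03 0;0 0 0 0 0 0 0")

```text
clock: 21.38
position: [0.4678, 0.0145, 0.0631]
ee_rot: [0.0, 0.996, 0.087, 0.002]
contact_force: [-0.3, -0.6, 0.3]
width: -0.0002
```

```bash
python3 - <<'E'
from h import *
y=.171
st=get_state(); print(f(st["position"]))
g=lambda x,yy,z:[*(FC+FR.T@np.array([x,yy])/1000),z]
fix(g(-82,-1,.025),[0,np.cos(y/2),np.sin(y/2),0],st)
E
```

```text
[[-79.    0.3]]
tool shift [-0.0032  0.0012  0.0381] at [0.4678 0.0145 0.0631] F [-0.3 -0.6  0.3] w -0.0002
turn deg [ 0.02 -0.22  0.17]
```

Emit:
drive_tool(motion="0 -0.2 0.2 -0.004 0.001 0.015 0;0 0 0 0 0 0.015 0;0 0 0 0 0 0 0")

```text
clock: 21.75
position: [0.4689, 0.0131, 0.0351]
ee_rot: [0.001, 0.996, 0.086, 0.003]
contact_force: [-0.0, 0.4, 0.2]
width: 0.0001
```

```bash
python3 - <<'E'
from h import *
y=.171
st,p,d=snap("wrist","w14"); print(f(st["position"]))
g=lambda x,yy,z:[*(FC+FR.T@np.array([x,yy])/1000),z]
fix(g(-80,-1,.025),[0,np.cos(y/2),np.sin(y/2),0],st)
E
```

```text
[[-78.2  -1.3]]
tool shift [-0.0019 -0.0003  0.0101] at [0.4689 0.0131 0.0351] F [-0.   0.4  0.2] w 0.0001
turn deg [ 0.11 -0.35  0.04]
```

View pics/w14.png

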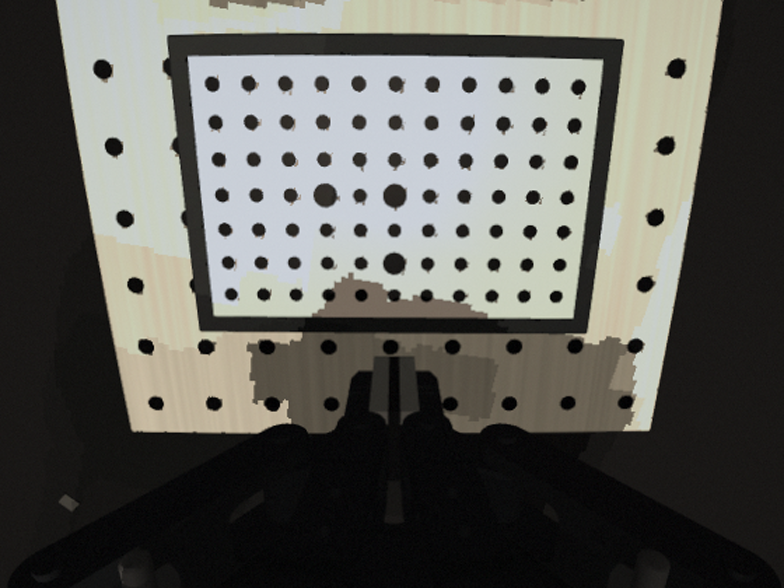

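Emit:
drive_tool(motion="0 -0.3 0 -0.0015 0 0.01 0;0 0 0 0 0 0 0")

```text
clock: 22.05
position: [0.4697, 0.0128, 0.0268]
ee_rot: [0.001, 0.996, 0.086, 0.003]
contact_force: [-0.5, 0.4, 0.0]
width: 0.0003
```

Emit:
drive_tool(motion="0 0 0 0.004 0 0 0;0 0 0 0.003 0 0 0;0 0 0 0.003 0 0 0;0 0 0 0.003 0 0 0")

```text
clock: 22.55
position: [0.482, 0.0151, 0.0272]
ee_rot: [0.001, 0.996, 0.086, 0.002]
contact_force: [-1.8, -1.1, 0.9]
width: -0.0
```

```bash
python3 - <<'E'
from h import *
st=get_state(); print(f(st["position"]))
fix([*st["position"][:2],.025],[0,np.cos(.0855),np.sin(.0855),0],st)
E
```

```text
[[-64.9  -1.6]]
tool shift [-0.     -0.      0.0022] at [0.482  0.0151 0.0272] F [-1.8 -1.1  0.9] w -0.0
turn deg [ 0.17 -0.17  0.07]
```

Emit:
drive_tool(motion="0 0 0 0.003 0 0.0005 0;0 0 0 0.003 0 0.0005 0")

```text
clock: 22.8
position: [0.4879, 0.0162, 0.0261]
ee_rot: [0.001, 0.996, 0.086, 0.001]
contact_force: [-2.0, -0.9, 0.0]
width: 0.0
```

Emit:
drive_tool(motion="0 0 0 0.003 0 0 0;0 0 0 0.002 0 0 0")

```text
clock: 23.05
position: [0.4906, 0.0169, 0.0257]
ee_rot: [0.001, 0.996, 0.086, -0.002]
contact_force: [-6.0, -1.2, 4.0]
width: -0.0
```

Emit:
drive_tool(motion="0 0 0 0.003 0 0 0;0 0 0 0.003 0 0 0")

```text
clock: 23.3
position: [0.4904, 0.0175, 0.0248]
ee_rot: [0.001, 0.996, 0.087, -0.008]
contact_force: [-7.3, -2.3, 4.5]
width: 0.0005
```

Emit:
drive_tool(motion="0 0 0 0.004 0 0 0;0 0 0 0.004 0 0 0")

```text
clock: 23.55
position: [0.4901, 0.0182, 0.0236]
ee_rot: [0.001, 0.996, 0.088, -0.017]
contact_force: [-8.0, -3.2, 6.1]
width: -0.0002
```

```bash
python3 - <<'E'
from h import *
st,p,d=snap("wrist","w15"); print(f(st["position"]))
fix([*st["position"][:2],.026],[0,np.cos(.0855),np.sin(.0855),0],st)
p,d=get_image("side"); zoom(p,180,180,140,110,5,"s15.png")
p,d=get_image("top");zoom(p,190,150,100,110,6,"t15.png")
E
```

```text
[[-56.4   0.1]]
tool shift [-0.0001 -0.     -0.0024] at [0.4901 0.0182 0.0236] F [-8.  -3.2  6.1] w -0.0002
turn deg [-0.01  1.9   0.31]
```

View pics/w15.png

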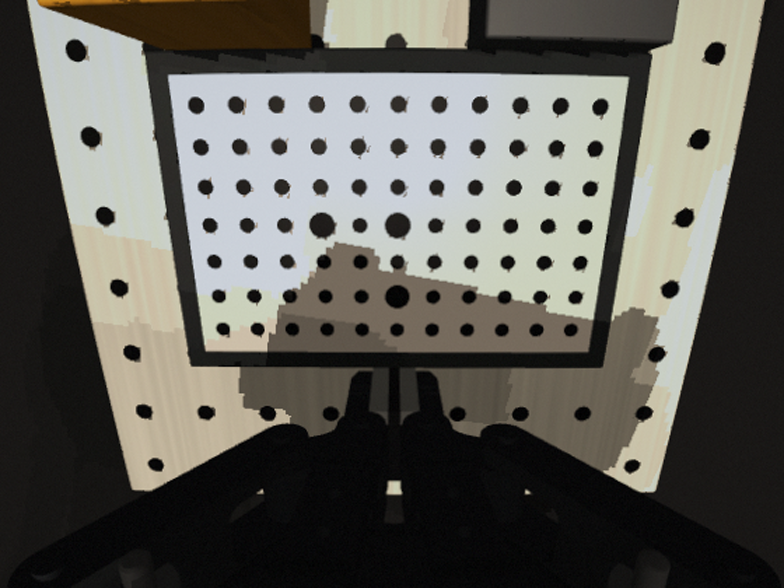

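View pics/s15.png

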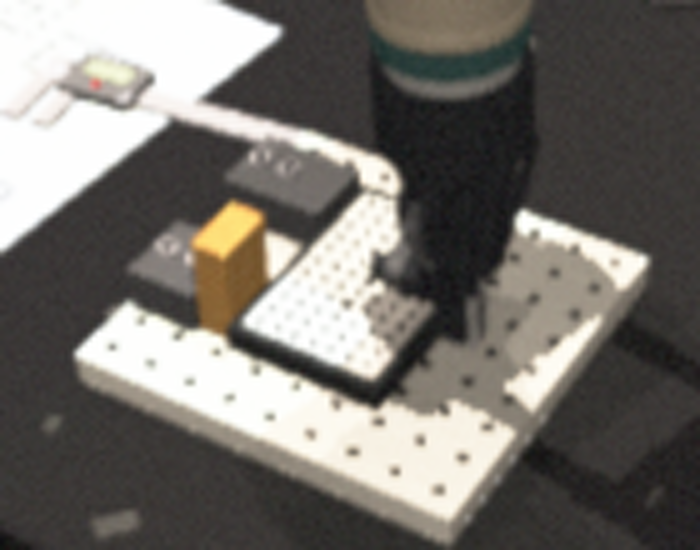

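View pics/t15.png

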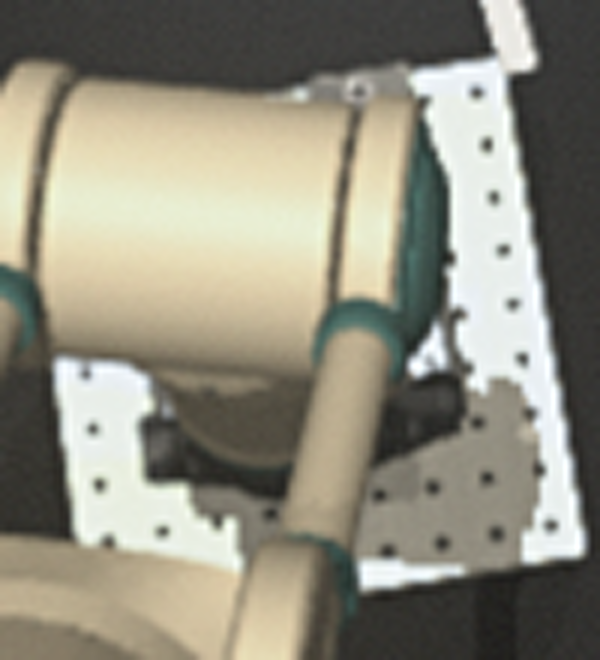

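```bash
python3 - <<'E'
from h import *
M,z=load("w15")
print("plate",f(atz(M,U([(146,52),(651,54),(603,367),(190,366)]),.036)))
print("fix near corners",f(atz(M,U([(131,491),(656,491)]),.02)))
E
python3 - <<'E'
import cv2
c=cv2.imread("pics/w15.png")[0:110,0:760]
cv2.imwrite("pics/w15c.png",cv2.convertScaleAbs(c,alpha=2.2,beta=30))
E
```

```text
plate [[ 45.2  64.5]
 [ 45.6 -64.4]
 [-43.8 -65.1]
 [-44.1  64.9]]
fix near corners [[-109.6  105.7]
 [-108.5 -104.7]]
```

View pics/w15c.png

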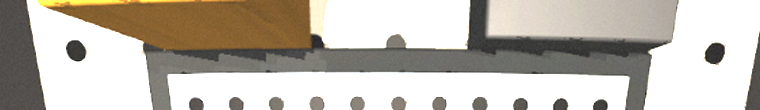

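Emit:
drive_tool(motion="0 1 0 0.004 0 -0.001 0;0 1 0 0.004 0 -0.001 0")

```text
clock: 23.95
position: [0.4903, 0.0183, 0.0234]
ee_rot: [0.0, 0.996, 0.089, -0.007]
contact_force: [-6.1, -4.5, -0.2]
width: 0.0001
```

Emit:
drive_tool(motion="0 1 0.1 0.008 0.001 -0.001 0;0 1 0.1 0.008 0.001 -0.001 0")

```text
clock: 24.2
position: [0.4904, 0.0185, 0.0227]
ee_rot: [-0.002, 0.996, 0.089, -0.006]
contact_force: [-14.2, -3.7, 7.9]
width: -0.0005
```

Emit:
drive_tool(motion="0 0.8 0.3 0.008 0.001 -0.003 0;0 0.8 0.2 0.008 0.001 -0.003 0")

```text
clock: 24.45
position: [0.4902, 0.0187, 0.0243]
ee_rot: [-0.004, 0.996, 0.086, -0.008]
contact_force: [-11.2, -5.0, -2.1]
width: 0.0001
```

```bash
python3 - <<'E'
from h import *
for i in range(8):
    if i%2==0: get_image("side")
    else: st,p,d=snap("wrist","w16")
    s=get_state(); print(s["clock"],s["position"].round(4),s["contact_force"].round(1),s["ee_rot"].round(4))
M,z=load("w16")
E
```

```text
24.5 [0.4902 0.0187 0.0243] [-11.6  -4.5  -2.3] [-0.0042  0.9962  0.0862 -0.0084]
24.55 [0.4902 0.0187 0.0242] [-11.2  -3.9  -3.1] [-0.0041  0.9962  0.0862 -0.0084]
24.6 [0.4902 0.0187 0.0242] [-11.5  -4.6  -2.6] [-0.0041  0.9962  0.0863 -0.0084]
24.65 [0.4902 0.0187 0.0242] [-12.   -4.5  -3. ] [-0.0041  0.9962  0.0863 -0.0083]
24.7 [0.4902 0.0187 0.0241] [-11.9  -4.5  -2.1] [-0.0041  0.9962  0.0863 -0.0084]
24.75 [0.4902 0.0187 0.0241] [-11.1  -4.6  -3.2] [-0.0041  0.9962  0.0863 -0.0084]
24.8 [0.4902 0.0187 0.0241] [-11.4  -3.4  -2. ] [-0.0041  0.9962  0.0863 -0.0084]
24.85 [0.4902 0.0187 0.0241] [-11.3  -4.1  -2.4] [-0.0041  0.9962  0.0863 -0.0084]
```

View pics/w16.png

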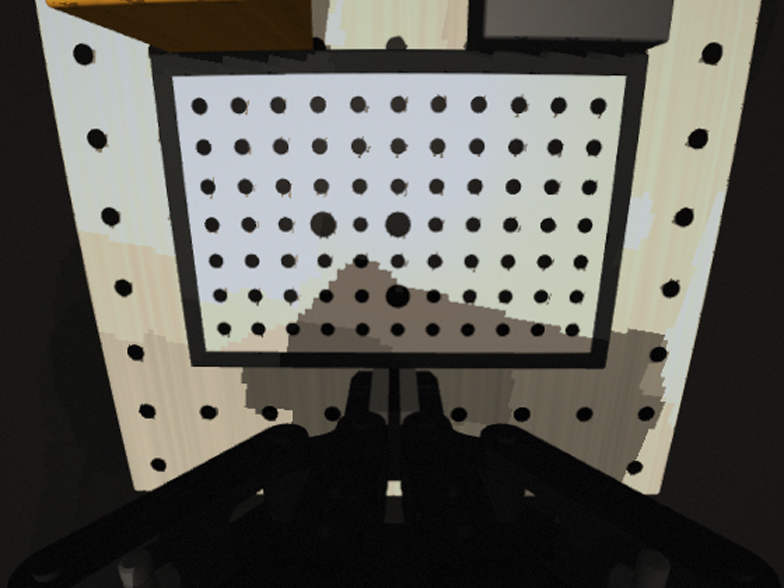

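Emit:
drive_tool(motion="0 1 0 0.01 0.001 -0.001 0;0 1 0 0.012 0.001 -0.001 0")

```text
clock: 25.1
position: [0.4901, 0.0194, 0.0214]
ee_rot: [-0.007, 0.996, 0.089, -0.014]
contact_force: [-21.9, -5.4, 12.1]
width: -0.0003
```

```bash
python3 - <<'E'
from h import *
for i in range(3):
    p,d=get_image("side"); s=get_state(); print(s["clock"],s["position"].round(4),s["contact_force"].round(1),s["ee_rot"].round(4))
zoom(p,195,190,90,75,8,"s17.png")
zoom(p,0,100,420,300,1.9,"s17b.png")
p,d=get_image("top");zoom(p,90,80,370,210,2.1,"t17.png")
E
```

```text
25.15 [0.4901 0.0195 0.0212] [-19.5  -5.2  10.2] [-0.0066  0.9959  0.0886 -0.0139]
25.2 [0.49   0.0195 0.0212] [-19.5  -5.9   8. ] [-0.0066  0.996   0.0886 -0.0137]
25.25 [0.49   0.0195 0.0212] [-19.2  -5.9   7.9] [-0.0066  0.996   0.0885 -0.0136]
```

View pics/s17.png

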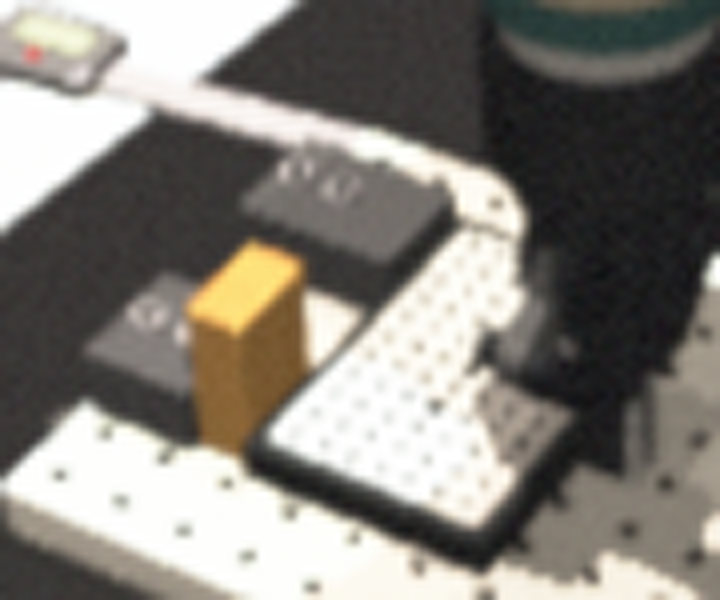

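View pics/s17b.png

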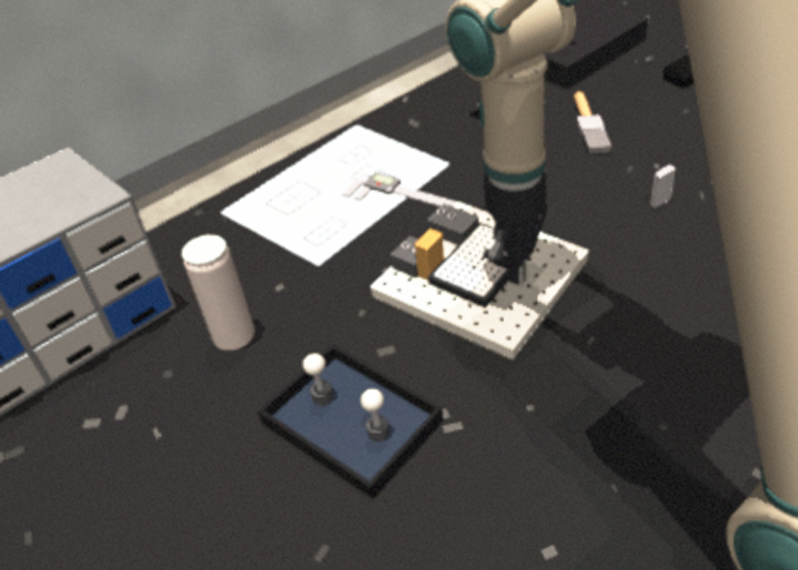

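View pics/t17.png

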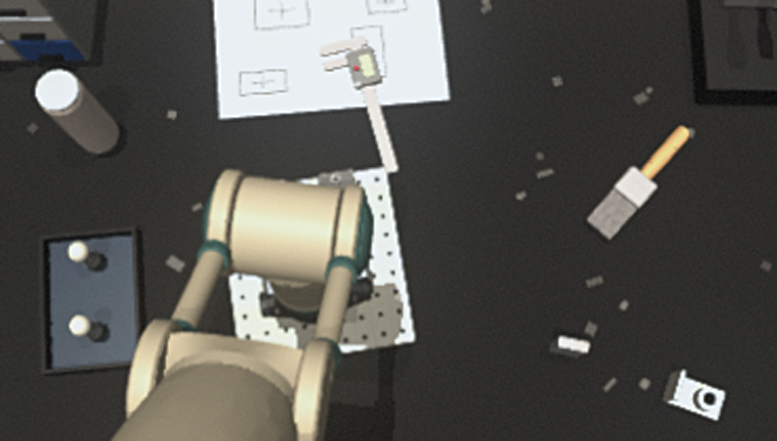

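```bash
python3 - <<'E'
from h import *
st,p,d=snap("wrist","w18"); print(st["contact_force"].round(1),st["clock"])
E
python3 -c "
import cv2
c=cv2.imread('pics/w18.png'); cv2.imwrite('pics/w18c.png',cv2.convertScaleAbs(c,alpha=2,beta=30))"
```

```text
[-18.6  -5.9   8.2] 25.3
```

View pics/w18c.png

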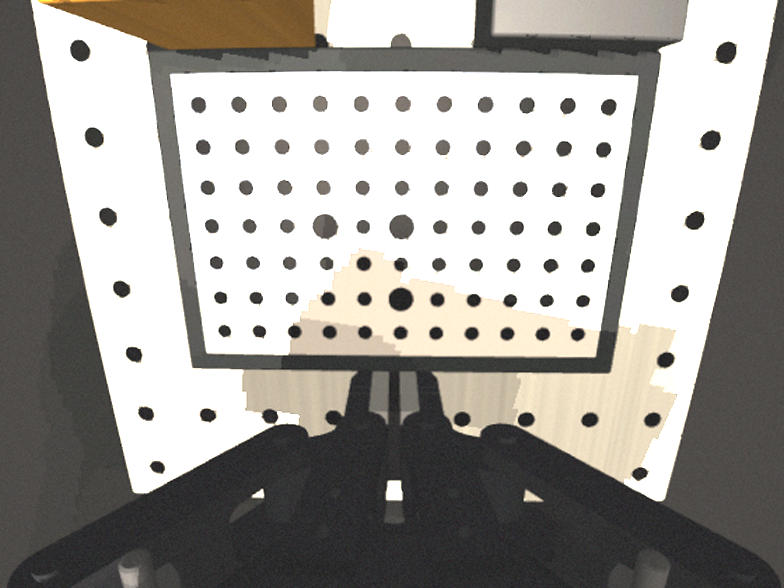

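```bash
python3 - <<'E'
from h import *
M,z=load("w18")
print("plate",f(atz(M,U([(148,49),(661,54),(611,372),(193,367)]),.036)))
print("fix near",f(atz(M,U([(133,491),(664,499)]),.02)))
print("packer base front",f(atz(M,U([(165,49),(315,48)]),.036)))
s=get_state();print(s["contact_force"].round(1)); sign_off()
E
```

```text
plate [[ 45.8  64.6]
 [ 45.3 -64.5]
 [-43.6 -65.1]
 [-43.7  64.4]]
fix near [[-108.3  105.2]
 [-108.2 -104.3]]
packer base front [[45.7 60.2]
 [45.4 22. ]]
[-19.9  -5.4   7.3]
the job is handed in; nothing more can be done
```

The job is done and handed in at about 25 s. The tooling ball stands upright in the empty half of the tray. The brass packer stands released in front of the shorter stop, broad face to it. The closed fingers are holding the plate pressed against the longer stop and the packer.

**Flush and square:** in the last wrist image the plate's far edge lies at fixture x = 45.3 to 45.8 mm. The longer stop's face and the packer's front are both at 45 mm. That is square to within about 0.5 mm over the 130 mm edge, which is inside the calibration error.

**Packer centring:** the packer sits within about 1 to 2 mm of the stop's centreline.

**Push:** the fingers hold with a steady push of about 20 N, against the 5 to 10 N that squaring needs.

**Everything else:** in the last side and top images the spare ball, thin packer, caliper, brush, spray can and bracket look untouched.

**Not clean:**
- In the first grasps of both the ball and the packer, the arm drifted 8 to 12 mm while the fingers closed. I opened, re-centred and gripped again, and neither object moved visibly.
- In the final hold the tool is tilted about 1.8°, and there is 7 to 8 N of upward force on it. The fingertips are probably just touching the tooling plate, about 1 mm above its top.

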